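# Set a dish on the compact microscope and stand its lamp pillar up

### The arm

A 7-joint arm with a two-finger parallel gripper is mounted at the origin on the work surface. World frame = base frame: x ahead of the robot, y to its left, z up, the work surface at z = 0. Lengths are in m, angles in rad, forces in N, time in s.
With the tool pointing down it reaches from about 0.4 to 0.875 m from the base axis. Payload 19.3 kg.
Tool frame: the origin (TCP) lies midway between the tips of the shut fingers; the grasp point (between the pads) lies 19 mm behind it; z points along the fingers, y is the line along which they close (so a half turn about z gives the same grasp; the last joint's range is limited). The gripper opens to 85 mm and grips with 20 to 120 N. Pads are 22 mm wide; open, the fingers measure 114 mm over their backs; the gripper's body (76 mm by 85 mm) begins 54 mm behind the grasp point. The pads swing forward as they close: fully open they stand 13 mm farther back than shut.
Start: joints at [-1.185, 0.521, -0.036, 1.599, 0.021, 1.021, -0.113], TCP at [0.275, 0.561, 0.231] pointing down, gripper open.
Joint ranges: [-2.91, 2.91], [-0.3, 2.13], [-1.5, 1.42], [0.17, 2.43], [-1.26, 4.41], [0.16, 1.93], [-2.52, 2.52]. Speed limits (rad/s): [1.89, 1.89, 2.39, 2.39, 3.01, 3.01, 3.01].

### API

Orientations are given as a unit quaternion [w, x, y, z].
In Python, from workcell import observe, eyes, workorder gives the robot as it stands.
- The arm moves only by the tool send_rows, never from a script. Its argument "moves" is a list of rows, each a list of 7 numbers: the shift along the world's x, y, z in m, then the turn, a rotation vector about the world's x, y, z in rad, then the opening, from -1 (shut) to 1 (fully open), so that 0 is half open. A call has 1 to 12 rows; each row shifts and turns the commanded pose from where the row before left it; what a row does not reach is not made up. A row lasts 1/10 s, in which the tool goes at most 50 mm and 8.59 degrees, less where a joint would pass 70% of its speed; a pose out of reach is approached as far as the arm can. A call with a gripper value outside its range is refused whole. The fingers move at their own pace and stop on an object; "grip_force" is the grip in N (left out, the last holds). Time passes only in rows, so rows that do not move let the fingers close. It gives the time, the measured TCP pose, the force, the opening and the grip force at its end, in the units of the state.
- observe(): the state, without advancing time (a new reading comes with each control period).
- eyes.capture(name): name is "side" or "top" or "wrist"; returns a dict with "img" (400x640x3 uint8, red, green, blue), "fov_y" (degrees; the focal length in pixels is half the picture's height over the tangent of half this angle, whatever the lens; pixels are square), "cx", "cy" (the principal point, pixels), "origin" and "attitude" of the camera in the world. Camera axes: x right, y up, looking along -z (the intrinsics and any distortion apply to the point x, -y, -z); pixel columns grow to the right and rows downward; lengths in m; the calibration is good to about 2 mm. A picture is of the moment at which its call begins. There is no depth.
- workorder.close_job(): hands the job in; it is judged then, once.
The state is a dict: "t": time; "joint_pos": joint angles; "qvel": joint speeds; "tau": joint torques, N m; "eef_pos": TCP position; "eef_rot": TCP orientation; "wrist_force": force on the tool from outside, world axes, zero at the start; "wrist_torque": the same for the moment, N m; "opening": finger opening in m; "grip_force": force on a finger pad.
Only numpy, scipy, OpenCV 4.12 (cv2) and the standard library are available. Lean on these libraries where they do the work, as an engineer would, in place of code of your own. Each camera call takes 0.05 s, during which the arm holds its last target. There are 200 camera calls.

### The job

Make the compact inverted microscope ready for viewing: with the fingertips push the larger Petri dish across the stage until it drops into the round recess and lies flat in it, then push the tilted-back lamp pillar forward, without slamming it, until it stands fully upright against its stop with the lamp over the dish. Only push: do not pick the dish up, and leave the small dish on the stage and the other things on the bench where they are.

Things in the scene. Friction and masses are not known exactly. Their poses are not given: they have to be found in the camera images.
- dish_center (a point): The larger Petri dish, clear with a pale lid, round, 60 mm across, 15 mm tall, 30 g, loose on the black stage. This point is its centre, half-way up (7.5 mm over its underside); z is its axis.
- scope: Compact inverted microscope, fixed. Origin on the bench right under the recess. Axes: -x to its front, +x to its rear, where the lamp pillar is hinged, y across, z up. Base 190 mm wide (y), 300 mm deep, focus knobs out to y = +-131 mm. Its stage is a flat black plate, top face 145 mm over the bench, from x = -90 to +75 mm and y = -102 to +102 mm.
- recess (a point): Centre of the round recess in the stage, at the height of the stage's top face (145 mm over the bench); axes as scope. The recess is 66 mm across and 4 mm deep with a flat silver floor; a dish seated in it has its centre 3.5 mm above this point, one lying on the stage 7.5 mm.
- pillar_hinge (a point): Middle of the pillar's hinge axis, 150 mm over the bench, 115 mm behind the recess (its axes are the microscope's; the hinge axis is y).
- pillar (a joint): Tilt of the lamp pillar in rad: 0 = upright against its stop, positive = tilted back to the microscope's rear, at most 1.1. The hinge is stiff: the pillar stays where it is left; standing it up takes 5 to 9 N at its top.
- pillar_top (a point): Middle of the white pillar's rear top edge, moving with it; x is the pillar's rearward, z its upward direction. The column is 40 mm deep (x), 56 mm wide (y), and this edge is 150 mm up and 20 mm rearward of the hinge. At the top a 36 mm thick arm reaches 146 mm forward of the hinge; the condenser hung there ends 60 mm above hinge height when upright.
- small_dish: Smaller Petri dish, 35 mm across, 10 mm tall, on the rear right corner of the stage; to be left alone. Origin under its centre.
- oil_bottle: Small amber bottle, 38 mm across, 85 mm tall, in front of the microscope. Origin under its centre.
- beaker: Glass beaker, 68 mm across, 90 mm tall, behind the microscope. Origin under its centre.
- tube_rack: Grey tube rack, 60 x 150 x 50 mm, its tubes rising to 76 mm, in front of the microscope. Origin under its centre.
- dish_stack: Stack of three 60 mm Petri dishes, 45 mm tall, on the bench. Origin under its centre.
- tip_box: Pipette tip box, 85 x 125 x 67 mm, behind the microscope. Origin under its centre.
There are look-alikes about, which are no part of the job. Leave any pink or purple look-alike of the part that bears dish_center alone.

How it is judged:
On the way, in this order (a step that is already met when the one before it is completed fails the run):
1. the larger dish lies flat in the recess (horizontal distance between dish_center and recess below 0.005 m and z of dish_center in the frame of recess below 0.0053 m and angle between dish_center's own z axis and vertical below 0.05 rad), for 0.2 s.
2. the pillar stands upright against its stop (value of joint pillar below 0.03 rad), for 0.2 s.
At the end, for the whole second after the job is handed in: The larger dish lies flat in the recess (centre within 5 mm of the recess's, sunk at least 2.2 mm below the stage-top position, tilt under 0.05 rad) and the pillar is within 0.03 rad of its upright stop (all of step 1 and value of joint pillar below 0.03 rad); the robot touches nothing.
It fails at once if the larger dish is lifted (8 mm above lying on the stage) or tipped over (z of dish_center in the frame of recess above 0.0155 m or angle between dish_center's own z axis and vertical above 0.5 rad).
It fails at once if the pillar is slammed (faster than 2.5 rad/s) (velocity of joint pillar below -2.5 rad/s).
It fails at once if the small dish is moved more than 10 mm (distance of small_dish from where it was at the start of the episode above 0.01 m).
It fails at once if another thing on the bench is moved more than 25 mm (distance of any of oil_bottle, beaker, tube_rack, dish_stack, tip_box from where it was at the start of the episode above 0.025 m).
It also fails if it takes over 66 s, if anything falls off the work surface, if the arm or the gripper's body presses on something with over 40 N, if the wrist force passes 120 N, or if a joint passes its speed limit or range.

## Working session

There is one attempt and no reset: what is moved stays moved. The work goes in short steps, Python scripts to look and compute and a tool call to move; the robot and the scene stay as the last step left them, time stands still between calls to the robot, and variables do not carry over. Pictures are saved under pics/ and viewed, at most 10 in all, crops included, and the job is handed in when it is done.

Besides the shell and the picture viewer there is one more tool, called after "Call:" as name([rows], argument=value, ...), one row to a line, values as JSON. send_rows: Moves the arm, as the interface text tells. Its arguments: {"type":"object","properties":{"moves":{"type":"array","items":{"type":"array","items":{"type":"number"}}},"grip_force":{"type":"number"}},"required":["moves"]}

```bash
mkdir -p pics; ls; cat > h.py <<'E'
import numpy as np, cv2
from workcell import observe, eyes, workorder
from scipy.spatial.transform import Rotation as R
def cap(n,f):
    c=eyes.capture(n); cv2.imwrite('pics/'+f+'.png',c['img'][:,:,::-1]); 
    np.save('pics/'+f+'.npy',{k:v for k,v in c.items()},allow_pickle=True); return c
def ld(f): return np.load('pics/'+f+'.npy',allow_pickle=True).item()
def rot(c):
    a=np.array(c['attitude'],float)
    return a if a.shape==(3,3) else R.from_quat(a[[1,2,3,0]]).as_matrix()
def F(c): return 200/np.tan(np.radians(c['fov_y'])/2)
def proj(c,P):
    q=(np.atleast_2d(P)-c['origin'])@rot(c); f=F(c)
    return np.c_[c['cx']+f*q[:,0]/-q[:,2], c['cy']-f*q[:,1]/-q[:,2]]
def onz(c,uv,z):
    uv=np.atleast_2d(uv).astype(float); f=F(c)
    d=np.c_[(uv[:,0]-c['cx'])/f,-(uv[:,1]-c['cy'])/f,-np.ones(len(uv))]@rot(c).T
    o=np.array(c['origin']); return o+d*((z-o[2])/d[:,2])[:,None]
E
python3 - <<'E'
from h import *
for n in ('side','top'):
    c=cap(n,n+'0'); print(n,{k:v for k,v in c.items() if k!='img'})
a=ld('side0')['img'];b=ld('top0')['img']
print(observe())
E
```

```text
pics
side {'fov_y': 56.577673909010514, 'cx': 320.4350134143927, 'cy': 202.41859210191967, 'origin': array([1.24241151, 0.14094882, 0.75079869]), 'attitude': array([0.58826823, 0.27467106, 0.33254574, 0.6840392 ])}
top {'fov_y': 53.19821513534211, 'cx': 316.1536082027738, 'cy': 201.04373193761137, 'origin': array([0.52864743, 0.02063412, 1.35238275]), 'attitude': array([-0.70112519, -0.01073253,  0.00576955,  0.71293407])}
{'t': 0.1, 'joint_pos': array([-1.18519934,  0.52196011, -0.03631919,  1.59994955,  0.02119861,
        1.02113727, -0.11280561]), 'qvel': array([-1.20750203e-03, -1.94798533e-03,  3.04643716e-04, -2.36282066e-03,
       -3.84632365e-04, -6.89928392e-05,  1.78325204e-03]), 'tau': array([ 3.50495349e-03, -9.28492928e+01,  1.98413908e+00, -3.70522034e+01,
        1.81417912e-02,  5.26213393e-03,  1.01895982e-04]), 'eef_pos': array([0.27500804, 0.56089268, 0.23078036]), 'eef_rot': array([-8.17972728e-05,  2.25942750e-01,  9.74140435e-01, -5.28376015e-04]), 'wrist_force': array([0.90737585, 0.07169704, 0.29126035]), 'wrist_torque': array([-0.01169384,  0.03488828, -0.01473713]), 'grip_force': 0.0, 'opening': 0.08538314010964006}
```

View pics/top0.png

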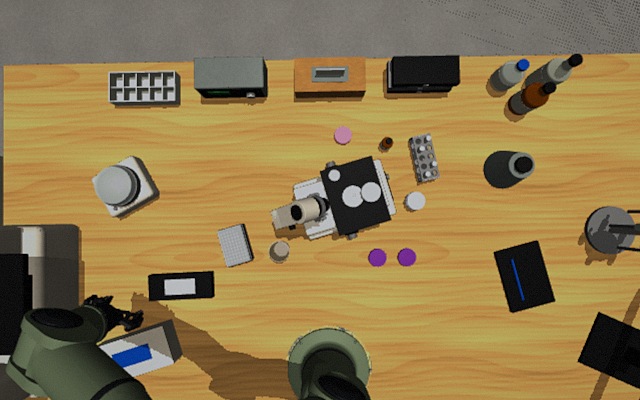

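View pics/side0.png

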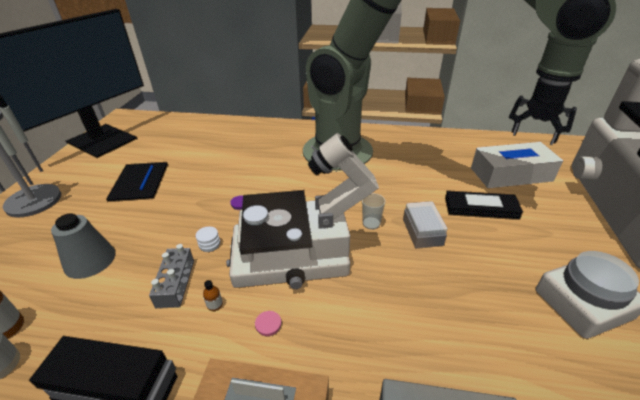

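```bash
python3 - <<'E'
from h import *
a=ld('top0')['img'][140:260,260:420];b=ld('side0')['img'][120:300,220:400]
A=cv2.resize(a,None,fx=5,fy=5,interpolation=cv2.INTER_CUBIC);cv2.imwrite('pics/ct.png',A[:,:,::-1])
B=cv2.resize(b[:150],None,fx=4,fy=4,interpolation=cv2.INTER_CUBIC);cv2.imwrite('pics/cs.png',B[:,:,::-1])
E
```

```text
(no output)
```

View pics/ct.png

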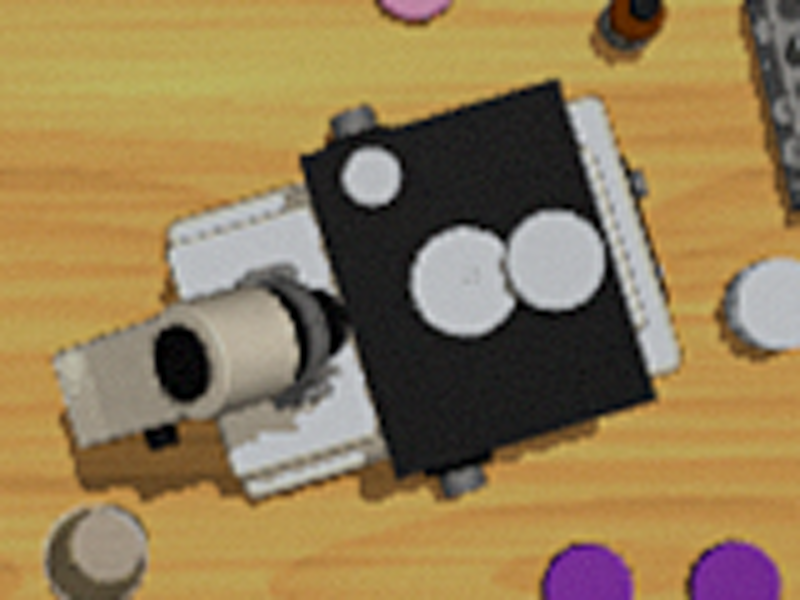

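View pics/cs.png

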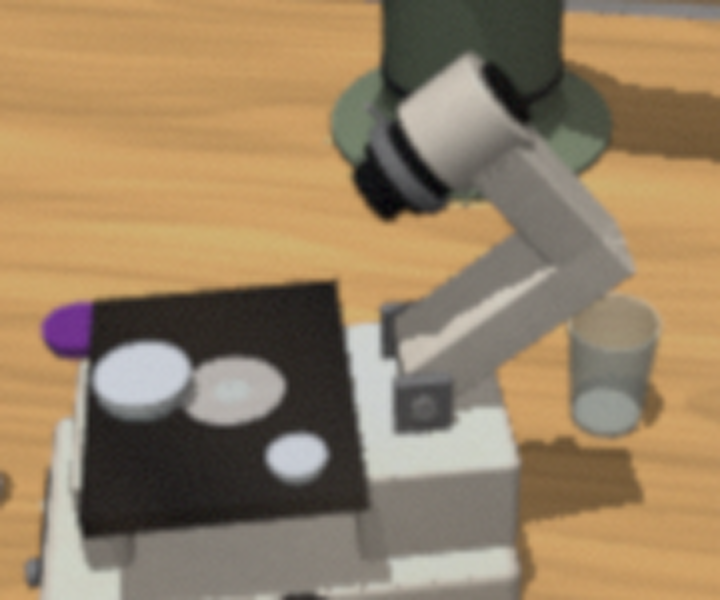

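```bash
cat >> h.py <<'E'
def S(p,P):
    c,s=np.cos(p[2]),np.sin(p[2]); P=np.atleast_2d(P); return np.c_[p[0]+c*P[:,0]-s*P[:,1],p[1]+s*P[:,0]+c*P[:,1],P[:,2]]
def ptop(q,loc):
    loc=np.atleast_2d(loc).astype(float); c,s=np.cos(q),np.sin(q)
    return np.c_[115+c*loc[:,0]+s*loc[:,2],loc[:,1],150-s*loc[:,0]+c*loc[:,2]]/1000
E
python3 - <<'E'
from h import *
from scipy.optimize import least_squares
t,s=ld('top0'),ld('side0')
T=lambda L:np.array(L)/5.+[260,140]-0.4
Q=lambda L:np.array(L)/4.+[220,120]-0.4
cor=np.array([[75,-102,145],[-90,-102,145],[-90,102,145],[75,102,145]])/1e3
ct=T([[302,158],[558,82],[655,397],[397,477]]); cs=Q([[368,507],[83,535],[92,300],[335,283]])
rc=np.array([[0,0,.145]])
ft=lambda p:np.r_[(proj(t,S(p,cor))-ct).ravel(),(proj(t,S(p,rc))-T([[466,281]])).ravel()]
fs=lambda p:np.r_[(proj(s,S(p,cor))-cs).ravel(),(proj(s,S(p,rc))-Q([[233,391]])).ravel()]
g=onz(t,T([[466,281]]),.145)[0]; p0=[g[0],g[1],1.8]
for f in (ft,fs,lambda p:np.r_[ft(p),fs(p)]):
    r=least_squares(f,p0); print(r.x,np.degrees(r.x[2]),np.round(r.fun,1))
p=r.x; np.save('p.npy',p)
print('recess',onz(t,T([[466,281]]),.145),onz(s,Q([[233,391]]),.145))
print('dish',onz(t,T([[555,260]]),.160),onz(s,Q([[142,376]]),.160))
print('small',onz(t,T([[372,177]]),.155),onz(s,Q([[297,457]]),.155))
print('box/beaker',onz(t,T([[100,545]]),.09))
im=s['img'][120:270,220:400]
im=np.ascontiguousarray(cv2.resize(im,None,fx=4,fy=4,interpolation=cv2.INTER_CUBIC)[:,:,::-1])
for q,col in ((.6,(0,0,255)),(.8,(0,255,0)),(1.0,(255,0,0))):
    L=[[20,-28,150],[20,28,150],[-146,28,150],[-146,-28,150],[20,-28,150],[20,-28,0]]
    uv=((proj(s,S(p,ptop(q,L)))-[220,120])*4+1.6).astype(int); cv2.polylines(im,[uv],False,col,1)
cv2.imwrite('pics/ov.png',im)
E
```

```text
[ 0.57053899 -0.0821496   1.84691755] 105.82058087876095 [-0.7 -0.4  0.3 -0.9  0.6  0.7 -0.2  0.4  0.   0.1]
[ 0.57911391 -0.08085292  1.85399962] 106.22635329228521 [ 0.8 -1.7 -1.3 -1.3 -0.1  1.9  0.8  0.7 -0.1  1.1]
[ 0.57410764 -0.08192814  1.85056967] 106.02983174203682 [-0.9 -1.4  0.  -2.1  0.6 -0.7 -0.1 -0.7 -0.1 -1.1  0.6 -3.2 -1.1 -3.1
  0.2  0.6  0.9 -0.4 -0.  -0.3]
recess [[ 0.57089406 -0.08214952  0.145     ]] [[ 0.57523575 -0.08155239  0.145     ]]
dish [[ 0.58201489 -0.13419913  0.16      ]] [[ 0.58596426 -0.13484699  0.16      ]]
small [[ 0.63397113 -0.02606893  0.155     ]] [[ 0.6375555  -0.02687056  0.155     ]]
box/beaker [[0.41006719 0.14705444 0.09      ]]
```

View pics/ov.png

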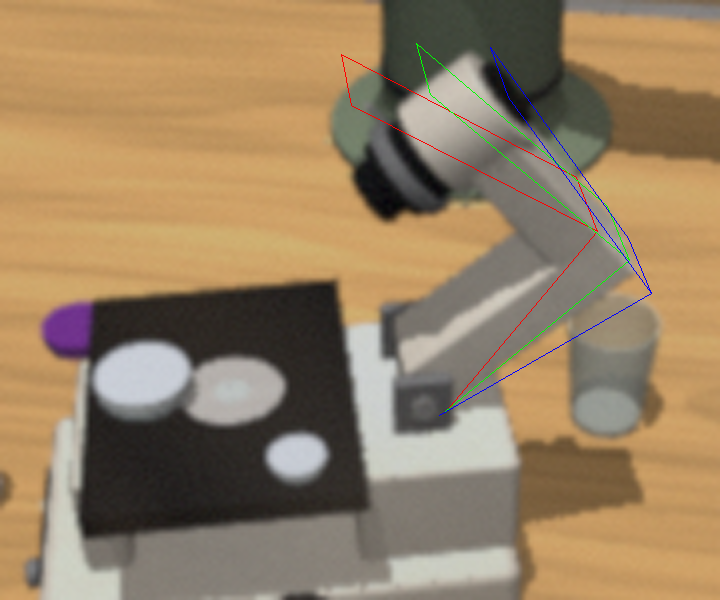

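Call:
send_rows([
  [0, 0, 0.045, 0, 0, 0, -0.1],
  [0, 0, 0.045, 0, 0, 0, -0.1],
  [0, 0, 0.04, 0, 0, 0, -0.1],
  [0.03, -0.035, 0.02, 0, 0, -0.101, -0.1],
  [0.03, -0.035, 0, 0, 0, -0.101, -0.1],
  [0.03, -0.035, 0, 0, 0, -0.101, -0.1],
  [0.03, -0.035, 0, 0, 0, -0.101, -0.1],
  [0.03, -0.035, 0, 0, 0, -0.101, -0.1],
  [0.03, -0.035, 0, 0, 0, -0.101, -0.1],
  [0.02, -0.04, 0, 0, 0, -0.101, -0.1],
  [0.01, -0.045, 0, 0, 0, -0.101, -0.1],
  [0, -0.045, 0, 0, 0, -0.101, -0.1],
])

```text
t: 1.3
eef_pos: [0.4857, 0.2192, 0.3806]
eef_rot: [0.0, 0.633, 0.774, -0.0]
wrist_force: [1.1, 0.2, -0.1]
opening: 0.0385
grip_force: 0.0
```

Call:
send_rows([
  [0, -0.01, 0.04, 0, 0, 0, -0.1],
  [0, -0.03, 0.025, 0, 0, 0, -0.1],
  [0, -0.045, 0, 0, 0, 0, -0.1],
  [0, -0.045, 0, 0, 0, 0, -0.1],
  [0, -0.045, 0, 0, 0, 0, -0.1],
  [0.01, -0.045, 0, 0, 0, 0, -0.1],
  [0.01, -0.045, 0, 0, 0, 0, -0.1],
  [0.01, -0.045, 0, 0, 0, 0, -0.1],
  [0.006, -0.045, -0.045, 0, 0, 0, -0.1],
  [0, -0.007, -0.045, 0, 0, 0, -0.1],
  [0, 0, -0.045, 0, 0, 0, -0.1],
  [0, 0, -0.04, 0, 0, 0, -0.1],
])

```text
t: 2.5
eef_pos: [0.5189, -0.1312, 0.2789]
eef_rot: [-0.0, 0.631, 0.776, -0.0]
wrist_force: [1.2, 0.6, 0.3]
opening: 0.0384
grip_force: 0.0
```

Call:
send_rows([
  [0, 0, -0.04, 0, 0, 0, -0.1],
  [0, 0, -0.03, 0, 0, 0, -0.1],
  [0, 0, -0.02, 0, 0, 0, -0.1],
  [0, 0, 0, 0, 0, 0, -0.1],
])

```text
t: 2.9
eef_pos: [0.5183, -0.1305, 0.1887]
eef_rot: [-0.002, 0.631, 0.776, -0.001]
wrist_force: [0.6, -0.1, 0.6]
opening: 0.0382
grip_force: 0.0
```

```bash
python3 - <<'E'
from h import *
o=observe(); print(o['eef_pos'],o['wrist_force'],o['joint_pos'])
s=cap('side','s1'); w=cap('wrist','w1')
a=cv2.resize(s['img'][120:270,200:360],(640,600),interpolation=2); b=cv2.resize(w['img'],None,fx=.0+1.,fy=1.)
cv2.imwrite('pics/s1c.png',a[:,:,::-1])
E
```

```text
[ 0.51830107 -0.13054577  0.1886929 ] [ 0.63789224 -0.0755456   0.60785598] [-0.19547754  0.47206125  0.45099333  1.89631688 -0.26910819  0.83723765
  0.60118461]
```

View pics/w1.png

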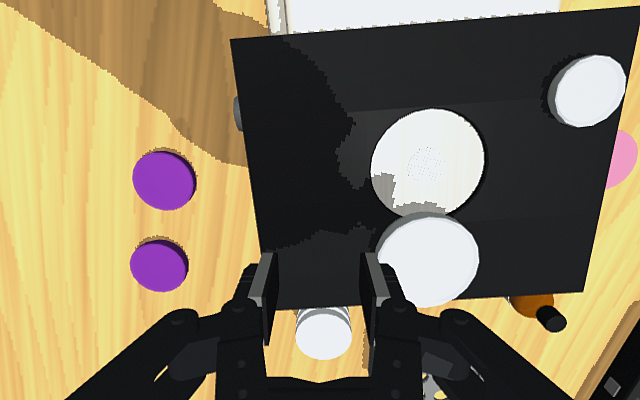

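```bash
python3 - <<'E'
from h import *
w=ld('w1'); print(w['origin'],w['fov_y'],w['cx'],w['cy'])
r=onz(w,[[371,165],[484,155],[436,109],[426,217],[428,162]],.145);print(r)
d=onz(w,[[379,262],[480,254],[429,260],[430,307]],.160);print(d)
print(onz(w,[[231,39],[638,7],[583,292],[272,309]],.145))
print('small',onz(w,[[589,92]],.155))
g=cv2.cvtColor(w['img'],cv2.COLOR_RGB2GRAY); print(w['img'][235,430],w['img'][180,430],w['img'][270,430])
E
```

```text
[ 0.50036644 -0.0486226   0.33346352] 61.11936770695005 318.5986021019632 198.252464672192
[[ 0.53839778 -0.08656474  0.145     ]
 [ 0.59922215 -0.06798423  0.145     ]
 [ 0.56487473 -0.04948118  0.145     ]
 [ 0.57874714 -0.11072862  0.145     ]
 [ 0.56959898 -0.07827443  0.145     ]]
[[ 0.55445375 -0.13826027  0.16      ]
 [ 0.60979374 -0.1213744   0.16      ]
 [ 0.58236999 -0.13108259  0.16      ]
 [ 0.59290021 -0.16186024  0.16      ]]
[[ 0.45244254 -0.03778417  0.145     ]
 [ 0.64680549  0.01729517  0.145     ]
 [ 0.69451957 -0.14019028  0.145     ]
 [ 0.49887294 -0.19465178  0.145     ]]
small [[ 0.63403392 -0.0258518   0.155     ]]
[235 239 242] [237 241 243] [235 239 242]
```

Call:
send_rows([
  [-0.008, 0, -0.01, 0, 0, 0, -0.1],
  [0, 0, -0.012, 0, 0, 0, -0.1],
  [0, 0, -0.008, 0, 0, 0, -0.1],
  [0, 0, -0.004, 0, 0, 0, -0.1],
  [0, 0, 0, 0, 0, 0, -0.1],
])

```text
t: 3.5
eef_pos: [0.5118, -0.1309, 0.1567]
eef_rot: [-0.0, 0.631, 0.776, -0.0]
wrist_force: [-0.7, -0.5, -0.0]
opening: 0.0385
grip_force: 0.0
```

Call:
send_rows([
  [0, 0, -0.003, 0, 0, 0, -0.1],
  [0, 0, 0, 0, 0, 0, -0.1],
])

```text
t: 3.7
eef_pos: [0.5118, -0.1308, 0.1539]
eef_rot: [-0.0, 0.631, 0.776, -0.0]
wrist_force: [-0.1, 0.4, 0.2]
opening: 0.0383
grip_force: 0.0
```

Call:
send_rows([
  [0, 0, -0.003, 0, 0, 0, -0.1],
  [0, 0, 0, 0, 0, 0, -0.1],
])

```text
t: 3.9
eef_pos: [0.5116, -0.1308, 0.1508]
eef_rot: [-0.0, 0.631, 0.776, -0.0]
wrist_force: [-0.2, -0.1, -0.1]
opening: 0.0385
grip_force: 0.0
```

Call:
send_rows([
  [0, 0, -0.003, 0, 0, 0, -0.1],
  [0, 0, 0, 0, 0, 0, -0.1],
])

```text
t: 4.1
eef_pos: [0.5115, -0.1308, 0.1477]
eef_rot: [-0.0, 0.631, 0.776, -0.0]
wrist_force: [-0.9, -0.2, -0.6]
opening: 0.0386
grip_force: 0.0
```

Call:
send_rows([
  [0, 0, -0.002, 0, 0, 0, -0.1],
  [0, 0, 0, 0, 0, 0, -0.1],
])

```text
t: 4.3
eef_pos: [0.5116, -0.1308, 0.1458]
eef_rot: [-0.0, 0.631, 0.776, -0.0]
wrist_force: [0.1, 1.2, -0.3]
opening: 0.0384
grip_force: 0.0
```

Call:
send_rows([
  [0, 0, -0.002, 0, 0, 0, -0.1],
  [0, 0, 0, 0, 0, 0, -0.1],
])

```text
t: 4.5
eef_pos: [0.5117, -0.1308, 0.1439]
eef_rot: [-0.0, 0.631, 0.776, -0.0]
wrist_force: [0.8, 0.4, -0.1]
opening: 0.0383
grip_force: 0.0
```

Call:
send_rows([
  [0, 0, -0.002, 0, 0, 0, -0.1],
  [0, 0, 0, 0, 0, 0, -0.1],
])

```text
t: 4.7
eef_pos: [0.5118, -0.1309, 0.1436]
eef_rot: [0.0, 0.631, 0.776, 0.001]
wrist_force: [-10.6, 4.6, 40.0]
opening: 0.0384
grip_force: 19.8
```

Call:
send_rows([
  [0, 0, -0.002, 0, 0, 0, -0.1],
  [0, 0, 0, 0, 0, 0, -0.1],
])

```text
t: 4.9
eef_pos: [0.512, -0.1309, 0.1434]
eef_rot: [0.0, 0.631, 0.776, 0.001]
wrist_force: [-23.9, 9.5, 82.3]
opening: 0.0385
grip_force: 41.4
```

Call:
send_rows([
  [0, 0, 0.02, 0, 0, 0, -0.1],
  [0, 0, 0.02, 0, 0, 0, -0.1],
  [0.02, -0.02, 0.005, 0, 0, 0, -0.1],
  [0.031, -0.025, 0, 0, 0, 0, -0.1],
  [0.03, -0.002, 0, 0, 0, 0, -0.1],
  [0, 0, -0.01, 0, 0, 0, -0.1],
  [0, 0, 0, 0, 0, 0, -0.1],
])

```text
t: 5.6
eef_pos: [0.5919, -0.1776, 0.1734]
eef_rot: [-0.001, 0.631, 0.776, -0.001]
wrist_force: [-1.6, 0.9, 0.6]
opening: 0.0383
grip_force: 0.0
```

```bash
python3 - <<'E'
from h import *
o=observe(); print(o['eef_pos'],o['wrist_force'])
w=cap('wrist','w2')
E
```

```text
[ 0.59192615 -0.17761603  0.17338091] [-1.59144248  0.90550591  0.61426819]
```

View pics/w2.png

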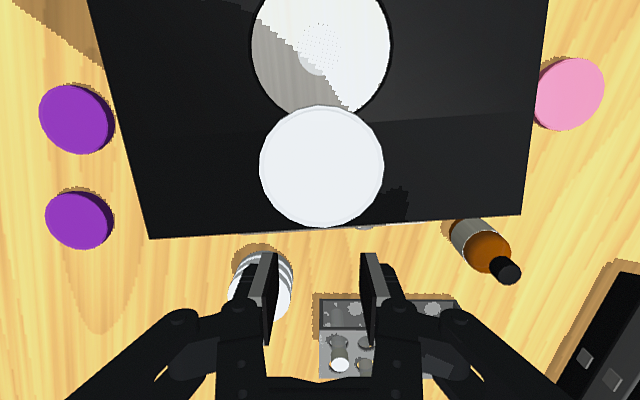

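Call:
send_rows([
  [0, 0, -0.012, 0, 0, 0, -0.1],
  [0, 0, -0.0115, 0, 0, 0, -0.1],
  [-0.001, 0.005, 0, 0, 0, 0, -0.1],
  [-0.001, 0.005, 0, 0, 0, 0, -0.1],
  [-0.001, 0.005, 0, 0, 0, 0, -0.1],
  [-0.001, 0.005, 0, 0, 0, 0, -0.1],
  [-0.001, 0.005, 0, 0, 0, 0, -0.1],
  [-0.001, 0.005, 0, 0, 0, 0, -0.1],
  [0, 0, 0, 0, 0, 0, -0.1],
])

```text
t: 6.55
eef_pos: [0.5867, -0.1469, 0.1516]
eef_rot: [-0.0, 0.63, 0.776, 0.0]
wrist_force: [0.4, -0.0, -0.5]
opening: 0.0383
grip_force: 0.0
```

```bash
python3 - <<'E'
from h import *
w=ld('w2')
print('recess LR',onz(w,[[251,46],[391,46]],.145).mean(0),'dish',onz(w,[[321.5,166]],.16),onz(w,[[321,105],[321,227]],.16))
w=cap('wrist','w3')
E
```

```text
recess LR [ 0.57073863 -0.07996257  0.145     ] dish [[ 0.58192645 -0.13213291  0.16      ]] [[ 0.575941   -0.1049082   0.16      ]
 [ 0.58818347 -0.16293617  0.16      ]]
```

View pics/w3.png

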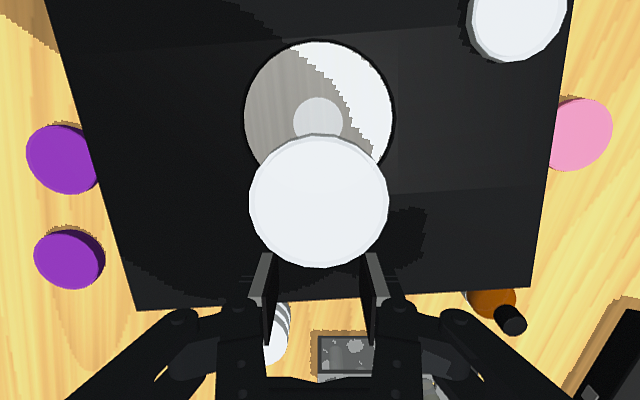

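Call:
send_rows([
  [-0.001, 0.005, 0, 0, 0, 0, -0.1],
  [-0.001, 0.005, 0, 0, 0, 0, -0.1],
  [-0.001, 0.005, 0, 0, 0, 0, -0.1],
  [-0.001, 0.005, 0, 0, 0, 0, -0.1],
  [-0.001, 0.005, 0, 0, 0, 0, -0.1],
  [-0.001, 0.003, 0, 0, 0, 0, -0.1],
  [0, 0, 0, 0, 0, 0, -0.1],
])

```text
t: 7.3
eef_pos: [0.5806, -0.1192, 0.1514]
eef_rot: [-0.0, 0.63, 0.776, 0.0]
wrist_force: [0.7, -0.6, -0.5]
opening: 0.0385
grip_force: 0.0
```

```bash
cat > m.py <<'E'
from h import *
import sys
w=cap('wrist',sys.argv[1])
# brightness profile down the middle columns and dish top blob
im=w['img'].astype(int)
for c in (300,319,340): 
    g=im[:,c].sum(1); d=np.abs(np.diff(g)); print(c,[(i,int(g[i]),int(g[i+1])) for i in np.where(d>40)[0] if i<300])
for r in (150,180,210,220,230):
    g=im[r].sum(1); d=np.abs(np.diff(g)); print('r',r,[(i,int(g[i]),int(g[i+1])) for i in np.where(d>60)[0] if 180<i<460])
o=observe(); print(o['eef_pos'],o['wrist_force'])
E
python3 m.py w4
```

```text
300 [(np.int64(2), 763, 4), (np.int64(3), 4, 86), (np.int64(51), 97, 54), (np.int64(113), 55, 3), (np.int64(114), 3, 242), (np.int64(115), 242, 508), (np.int64(135), 427, 317), (np.int64(136), 317, 558), (np.int64(137), 558, 748), (np.int64(264), 715, 523), (np.int64(265), 523, 0)]
319 [(np.int64(0), 752, 204), (np.int64(1), 204, 56), (np.int64(66), 102, 55), (np.int64(112), 41, 280), (np.int64(113), 280, 516), (np.int64(132), 451, 341), (np.int64(133), 341, 422), (np.int64(134), 422, 723), (np.int64(139), 676, 725), (np.int64(267), 722, 147), (np.int64(268), 147, 26), (np.int64(269), 26, 67)]
340 [(np.int64(114), 56, 2), (np.int64(115), 2, 249), (np.int64(116), 249, 512), (np.int64(135), 461, 418), (np.int64(136), 418, 331), (np.int64(137), 331, 605), (np.int64(138), 605, 742), (np.int64(264), 744, 0), (np.int64(272), 68, 109)]
r 150 [(np.int64(255), 10, 494), (np.int64(273), 398, 628), (np.int64(274), 628, 751), (np.int64(362), 681, 474), (np.int64(363), 474, 411), (np.int64(366), 402, 754), (np.int64(379), 754, 607), (np.int64(380), 607, 161), (np.int64(381), 161, 25), (np.int64(383), 19, 102)]
r 180 [(np.int64(248), 0, 488), (np.int64(252), 424, 507), (np.int64(253), 507, 732), (np.int64(387), 765, 498), (np.int64(388), 498, 97)]
r 210 [(np.int64(249), 0, 765), (np.int64(386), 763, 321), (np.int64(387), 321, 112), (np.int64(402), 124, 59), (np.int64(427), 51, 129)]
r 220 [(np.int64(252), 0, 751), (np.int64(384), 749, 603), (np.int64(385), 603, 186), (np.int64(386), 186, 38), (np.int64(424), 58, 129)]
r 230 [(np.int64(255), 0, 368), (np.int64(256), 368, 746), (np.int64(380), 762, 203), (np.int64(381), 203, 11), (np.int64(425), 47, 123)]
[ 0.58062567 -0.11962348  0.15149801] [-0.67866744 -0.71510549  0.37563883]
```

Call:
send_rows([
  [-0.0005, 0.002, 0, 0, 0, 0, -0.1],
  [-0.0005, 0.002, 0, 0, 0, 0, -0.1],
  [0, 0.001, 0, 0, 0, 0, -0.1],
  [0, 0, 0, 0, 0, 0, -0.1],
])

```text
t: 7.75
eef_pos: [0.5797, -0.1147, 0.1515]
eef_rot: [-0.0, 0.631, 0.776, 0.0]
wrist_force: [0.6, -0.2, 0.4]
opening: 0.0384
grip_force: 0.0
```

```bash
cat > m.py <<'E'
from h import *
import sys
w=cap('wrist',sys.argv[1]) if sys.argv[1]!='w4' else ld('w4')
g=w['img'].astype(int).sum(2); c=g[:,319]; d=np.diff(c)
far=[i for i in range(60,180) if abs(d[i])>60]; near=[i for i in range(230,300) if abs(d[i])>200]
print(far,near); 
for z in(.16,.156): print(z,'far',onz(w,[[319,far[-1]+.5]],z)[0,:2],'near',onz(w,[[319,near[0]+.5]],z)[0,:2])
print('rim',onz(w,[[319,far[0]+.5]],.145)[0,:2])
o=observe(); print(o['eef_pos'],o['wrist_force'])
E
python3 m.py w4; python3 m.py w5
```

```text
[112, 113, 132, 133, 134] [267]
0.16 far [ 0.56571219 -0.05633934] near [ 0.57795637 -0.11476573]
0.156 far [ 0.56583843 -0.05691348] near [ 0.57844673 -0.11707738]
rim [ 0.56426096 -0.04930848]
[ 0.5797016  -0.11467023  0.15148377] [ 0.55452403 -0.20120648  0.41951506]
[122, 123, 124, 133, 135, 136] [264]
0.16 far [ 0.56500008 -0.05256804] near [ 0.5767417  -0.10873288]
0.156 far [ 0.56513128 -0.05316588] near [ 0.5772221  -0.11100105]
rim [ 0.56425625 -0.04889846]
[ 0.57970136 -0.11480373  0.15150119] [0.30736583 0.47216197 0.21173311]
```

Call:
send_rows([
  [0.001, -0.005, 0, 0, 0, 0, -0.1],
  [0.003, -0.015, 0, 0, 0, 0, -0.1],
  [0.004, -0.02, 0.01, 0, 0, 0, -0.1],
  [0, 0, 0.04, 0, 0, 0, -0.1],
  [0, 0, 0, 0, 0, 0, -0.1],
])

```text
t: 8.3
eef_pos: [0.5893, -0.1579, 0.2056]
eef_rot: [0.003, 0.632, 0.775, 0.001]
wrist_force: [1.0, -0.6, 0.2]
opening: 0.0385
grip_force: 0.0
```

```bash
python3 - <<'E'
from h import *
w=cap('wrist','w6'); s=cap('side','s6')
a=cv2.resize(w['img'][0:240,160:480],(640,480)); 
uv=proj(s,[[.571,-.081,.145]])[0]; x,y=int(uv[0])-30,int(uv[1])-20
b=cv2.resize(s['img'][y:y+40,x:x+60],None,fx=7,fy=7,interpolation=2)
cv2.imwrite('pics/v6.png',np.vstack([a[:300],np.pad(b,((0,0),(0,220),(0,0)))])[:,:,::-1]); print(observe()['eef_pos'])
E
```

```text
[ 0.58800722 -0.15612234  0.20213934]
```

View pics/v6.png

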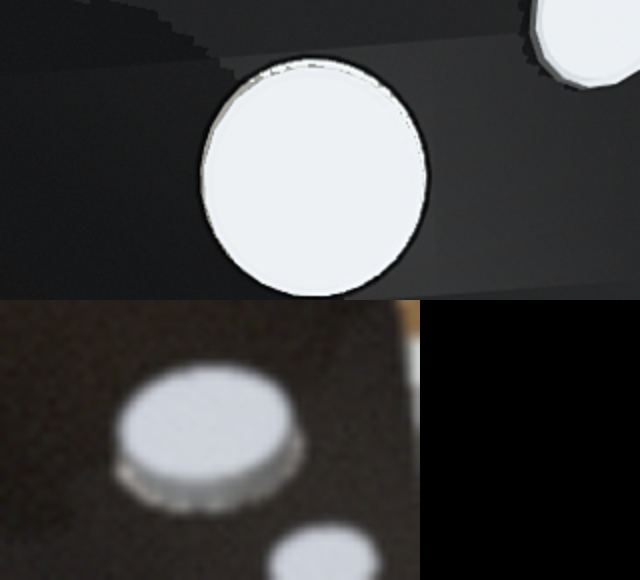

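Call:
send_rows([
  [0, 0, 0.045, 0, 0, 0, -1],
  [0, 0, 0.045, 0, 0, 0, -1],
  [0, 0, 0.045, 0, 0, 0, -1],
  [0, 0, 0.045, 0, 0, 0, -1],
  [0, 0, 0.045, 0, 0, 0.035, -1],
  [-0.01, 0.03, 0.045, 0, 0, 0.035, -1],
  [-0.01, 0.04, 0, 0, 0, 0, -1],
  [-0.01, 0.04, 0, 0, 0, 0, -1],
  [-0.01, 0.04, 0, 0, 0, 0, -1],
  [-0.01, 0.04, 0, 0, 0, 0, -1],
  [-0.01, 0.04, 0, 0, 0, 0, -1],
  [-0.01, 0.04, 0, 0, 0, 0, -1],
])

```text
t: 9.6
eef_pos: [0.518, 0.1137, 0.4667]
eef_rot: [-0.0, 0.603, 0.798, -0.0]
wrist_force: [0.4, 0.8, -0.3]
opening: 0.0002
grip_force: 0.0
```

```bash
python3 - <<'E'
from h import *
w=ld('w6'); L=[[160+201/2,90],[160+427/2,90]]
for z in(.156,.16):
    a=onz(w,L,z); n=onz(w,[[160+313/2,148.5]],z)[0]; print(z,np.linalg.norm(a[0]-a[1]),a.mean(0),n)
E
```

```text
0.156 0.061136251182302016 [ 0.5708784  -0.08014973  0.156     ] [ 0.57695467 -0.11145043  0.156     ]
0.16 0.059864774219312265 [ 0.57085319 -0.08004998  0.16      ] [ 0.5768031 -0.1106997  0.16     ]
```

Call:
send_rows([
  [-0.012, 0.036, 0, 0, 0, 0, -1],
  [-0.012, 0.036, 0, 0, 0, 0, -1],
  [0, 0, -0.04, 0, 0, 0, -1],
  [0, 0, -0.04, 0, 0, 0, -1],
  [0, 0, -0.04, 0, 0, 0, -1],
  [0, 0, -0.04, 0, 0, 0, -1],
  [0, 0, -0.02, 0, 0, 0, -1],
  [0, 0, 0, 0, 0, 0, -1],
])

```text
t: 10.4
eef_pos: [0.4935, 0.1836, 0.2845]
eef_rot: [-0.001, 0.603, 0.798, -0.002]
wrist_force: [0.2, -0.2, 0.3]
opening: 0.0003
grip_force: 0.0
```

```bash
python3 - <<'E'
from h import *
s=cap('side','s7'); print(observe()['eef_pos'])
cv2.imwrite('pics/s7c.png',cv2.resize(s['img'][90:250,260:440],None,fx=3.6,fy=3.6,interpolation=2)[:,:,::-1])
E
```

```text
[0.49435345 0.18395041 0.28651043]
```

View pics/s7c.png

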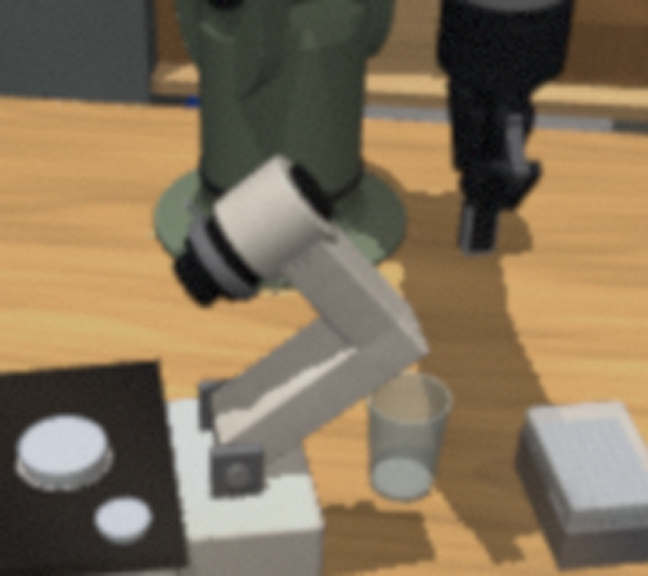

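Call:
send_rows([
  [0, 0, -0.035, 0, 0, 0, -1],
  [0, 0, -0.03, 0, 0, 0, -1],
  [0, 0, -0.006, 0, 0, 0, -1],
  [0.0025, -0.0085, 0, 0, 0, 0, -1],
  [0.0025, -0.0085, 0, 0, 0, 0, -1],
  [0, 0, 0, 0, 0, 0, -1],
])

```text
t: 11.05
eef_pos: [0.5008, 0.1659, 0.218]
eef_rot: [0.001, 0.604, 0.797, 0.001]
wrist_force: [1.0, -0.4, 0.4]
opening: -0.0
grip_force: 0.0
```

Call:
send_rows([
  [0.0014, -0.0048, 0, 0, 0, 0, -1],
  [0, 0, 0, 0, 0, 0, -1],
])

```text
t: 11.25
eef_pos: [0.5013, 0.1638, 0.2175]
eef_rot: [-0.0, 0.603, 0.798, 0.001]
wrist_force: [-2.9, 6.5, 4.3]
opening: 0.0001
grip_force: 3.4
```

Call:
send_rows([
  [0.0014, -0.0048, 0, 0, 0, 0, -1],
  [0, 0, 0, 0, 0, 0, -1],
])

```text
t: 11.45
eef_pos: [0.5018, 0.1626, 0.2179]
eef_rot: [-0.002, 0.602, 0.799, 0.003]
wrist_force: [-11.7, 26.1, 14.6]
opening: -0.0005
grip_force: 14.3
```

Call:
send_rows([
  [0.0009, -0.0031, 0.0042, 0, 0, 0, -1],
  [0.0009, -0.0031, 0.0042, 0, 0, 0, -1],
  [0.0009, -0.0031, 0.0042, 0, 0, 0, -1],
  [0, 0, 0, 0, 0, 0, -1],
])

```text
t: 11.85
eef_pos: [0.5045, 0.1535, 0.2311]
eef_rot: [-0.002, 0.602, 0.799, 0.003]
wrist_force: [-14.8, 26.2, 24.0]
opening: -0.0001
grip_force: 14.9
```

```bash
cat > k.py <<'E'
# tilt estimate: match the arm's far/near silhouette by correlating the model edge lines with image gradients
from h import *
import sys
p=[.571,-.081,1.8506]
def tilt(s):
    g=cv2.GaussianBlur(cv2.cvtColor(s['img'],cv2.COLOR_RGB2GRAY).astype(np.float32),(0,0),1)
    G=np.hypot(cv2.Sobel(g,-1,1,0),cv2.Sobel(g,-1,0,1)); best=[]
    t=np.linspace(0,1,40)[:,None]
    seg=[([20,-28,150],[20,28,150]),([20,-28,150],[20,-28,20]),([20,-28,150],[-70,-28,150]),([-20,-28,114],[-20,-28,30]),([-20,-28,114],[-70,-28,114])]
    for q in np.arange(-.05,1.1,.01):
        P=np.vstack([np.array(a)*(1-t)+np.array(b)*t for a,b in seg])
        uv=proj(s,S(p,ptop(q,P))).astype(np.float32)
        best.append((cv2.remap(G,uv[:,:1].copy(),uv[:,1:].copy(),1).mean(),q))
    best.sort(reverse=True); return best[:4]
if __name__=='__main__':
    for f in ('side0','s7'): print(f,tilt(ld(f)))
    print(tilt(cap('side',sys.argv[1]))); o=observe(); print(o['eef_pos'],o['wrist_force'])
E
python3 k.py s8
```

```text
side0 [(np.float32(67.93359), np.float64(-0.05)), (np.float32(63.115143), np.float64(-0.04)), (np.float32(59.779903), np.float64(0.3600000000000001)), (np.float32(59.763596), np.float64(0.3500000000000001))]
s7 [(np.float32(74.08916), np.float64(0.8500000000000001)), (np.float32(73.996346), np.float64(0.8600000000000001)), (np.float32(73.43964), np.float64(0.8400000000000001)), (np.float32(73.2705), np.float64(0.8700000000000001))]
[(np.float32(96.88404), np.float64(0.7400000000000001)), (np.float32(96.446175), np.float64(0.7300000000000001)), (np.float32(95.55957), np.float64(0.7500000000000001)), (np.float32(94.39088), np.float64(0.7200000000000001))]
[0.50456058 0.15355132 0.23106888] [-15.21781498  25.73881934  24.62653864]
```

Call:
send_rows([
  [0, 0, 0.003, 0, 0, 0, -1],
  [0.0005, -0.0015, 0.003, 0, 0, 0, -1],
  [0.001, -0.0033, 0.0042, 0, 0, 0, -1],
  [0.001, -0.0035, 0.0039, 0, 0, 0, -1],
  [0, 0, 0, 0, 0, 0, -1],
])

```text
t: 12.4
eef_pos: [0.5077, 0.1426, 0.2448]
eef_rot: [-0.001, 0.602, 0.798, 0.002]
wrist_force: [-5.1, 13.5, 11.4]
opening: 0.0
grip_force: 7.1
```

```bash
sed -i "/for f in/d" k.py; python3 k.py s9
```

```text
[(np.float32(95.622826), np.float64(0.6300000000000001)), (np.float32(95.30179), np.float64(0.6200000000000001)), (np.float32(94.10229), np.float64(0.6400000000000001)), (np.float32(93.14158), np.float64(0.6100000000000001))]
[0.50768718 0.14265887 0.24463886] [-6.04870459 13.56285835 10.11540737]
```

Call:
send_rows([
  [0.001, -0.0036, 0.0042, 0, 0, 0, -1],
  [0.001, -0.0037, 0.0042, 0, 0, 0, -1],
  [0.0011, -0.0038, 0.0038, 0, 0, 0, -1],
  [0.0012, -0.004, 0.0034, 0, 0, 0, -1],
  [0.0012, -0.0041, 0.0032, 0, 0, 0, -1],
  [0.0012, -0.0041, 0.0031, 0, 0, 0, -1],
  [0.0013, -0.0044, 0.0028, 0, 0, 0, -1],
  [0.0013, -0.0045, 0.0025, 0, 0, 0, -1],
  [0, 0, 0, 0, 0, 0, -1],
])

```text
t: 13.35
eef_pos: [0.5174, 0.1084, 0.2716]
eef_rot: [0.0, 0.603, 0.798, 0.001]
wrist_force: [-0.9, 2.7, 2.6]
opening: 0.0
grip_force: 1.4
```

```bash
python3 k.py s10
```

```text
[(np.float32(115.45472), np.float64(0.32000000000000006)), (np.float32(113.88225), np.float64(0.3100000000000001)), (np.float32(113.8515), np.float64(0.33000000000000007)), (np.float32(109.571945), np.float64(0.3000000000000001))]
[0.51723289 0.10837209 0.27119597] [0.37177793 2.027463   1.29070947]
```

Call:
send_rows([
  [0.0013, -0.0046, 0.0022, 0, 0, 0, -1],
  [0.0013, -0.0046, 0.0021, 0, 0, 0, -1],
  [0.0013, -0.0046, 0.002, 0, 0, 0, -1],
  [0.0013, -0.0046, 0.0018, 0, 0, 0, -1],
  [0.0013, -0.0046, 0.0016, 0, 0, 0, -1],
  [0.0013, -0.0046, 0.0014, 0, 0, 0, -1],
  [0.0013, -0.0046, 0.0012, 0, 0, 0, -1],
  [0.0013, -0.0046, 0.001, 0, 0, 0, -1],
  [0, 0, 0, 0, 0, 0, -1],
])

```text
t: 14.3
eef_pos: [0.5273, 0.0701, 0.2836]
eef_rot: [0.0, 0.604, 0.797, -0.0]
wrist_force: [-0.5, 0.6, 0.1]
opening: -0.0
grip_force: 0.0
```

```bash
python3 k.py s11
```

```text
[(np.float32(138.87007), np.float64(0.05000000000000002)), (np.float32(137.11615), np.float64(0.06000000000000001)), (np.float32(132.8089), np.float64(0.04000000000000002)), (np.float32(128.77176), np.float64(0.07000000000000002))]
[0.52720609 0.07047985 0.28344657] [-0.50100786 -0.2236921  -0.13573288]
```

Call:
send_rows([
  [0.0008, -0.0029, 0.0003, 0, 0, 0, -1],
  [0.0006, -0.0019, 0, 0, 0, 0, -1],
  [0.0006, -0.0019, 0, 0, 0, 0, -1],
  [0, 0, 0, 0, 0, 0, -1],
])

```text
t: 14.75
eef_pos: [0.5293, 0.0642, 0.2839]
eef_rot: [0.0, 0.603, 0.798, -0.0]
wrist_force: [0.7, 0.8, -0.4]
opening: 0.0003
grip_force: 0.1
```

Call:
send_rows([
  [0.0006, -0.0019, 0, 0, 0, 0, -1],
  [0.0003, -0.001, 0, 0, 0, 0, -1],
  [0, 0, 0, 0, 0, 0, -1],
])

```text
t: 15.05
eef_pos: [0.5302, 0.0614, 0.2839]
eef_rot: [0.0, 0.603, 0.798, -0.0]
wrist_force: [0.6, 0.9, 0.5]
opening: -0.0001
grip_force: 0.2
```

```bash
python3 k.py s12
```

```text
[(np.float32(130.71288), np.float64(6.938893903907228e-18)), (np.float32(127.771286), np.float64(-0.009999999999999995)), (np.float32(125.10533), np.float64(0.010000000000000009)), (np.float32(120.06833), np.float64(-0.019999999999999997))]
[0.53022739 0.06141528 0.2838811 ] [-0.15822543  1.32954823  0.4890133 ]
```

Call:
send_rows([
  [0.0003, -0.001, 0, 0, 0, 0, -1],
  [0, 0, 0, 0, 0, 0, -1],
])

```text
t: 15.3
eef_pos: [0.5305, 0.0605, 0.2839]
eef_rot: [-0.0, 0.603, 0.798, 0.0]
wrist_force: [-0.2, 1.6, 0.4]
opening: 0.0001
grip_force: 0.5
```

Call:
send_rows([
  [0.0003, -0.001, 0, 0, 0, 0, -1],
  [0, 0, 0, 0, 0, 0, -1],
])

```text
t: 15.5
eef_pos: [0.5309, 0.0595, 0.2839]
eef_rot: [0.0, 0.603, 0.798, 0.0]
wrist_force: [-0.5, 1.2, 0.9]
opening: -0.0
grip_force: 0.5
```

Call:
send_rows([
  [0.0002, -0.0008, 0, 0, 0, 0, -1],
  [0, 0, 0, 0, 0, 0, -1],
])

```text
t: 15.7
eef_pos: [0.5311, 0.0587, 0.2839]
eef_rot: [0.0, 0.603, 0.798, 0.0]
wrist_force: [-0.4, 1.9, 1.3]
opening: 0.0002
grip_force: 0.6
```

Call:
send_rows([
  [0.0003, -0.001, 0, 0, 0, 0, -1],
  [0, 0, 0, 0, 0, 0, -1],
])

```text
t: 15.9
eef_pos: [0.5311, 0.0585, 0.2839]
eef_rot: [-0.0, 0.603, 0.798, 0.0]
wrist_force: [-2.0, 5.5, 2.5]
opening: -0.0002
grip_force: 3.2
```

Call:
send_rows([
  [0.0003, -0.001, 0, 0, 0, 0, -1],
  [0, 0, 0, 0, 0, 0, -1],
])

```text
t: 16.1
eef_pos: [0.5311, 0.0585, 0.2839]
eef_rot: [-0.001, 0.603, 0.798, 0.001]
wrist_force: [-5.2, 11.0, 4.7]
opening: 0.0003
grip_force: 6.1
```

Call:
send_rows([
  [0.0003, -0.001, 0, 0, 0, 0, -1],
  [0, 0, 0, 0, 0, 0, -1],
])

```text
t: 16.3
eef_pos: [0.5311, 0.0585, 0.2839]
eef_rot: [-0.002, 0.602, 0.798, 0.001]
wrist_force: [-6.9, 16.8, 6.2]
opening: 0.0002
grip_force: 9.0
```

```bash
python3 k.py s13
```

```text
[(np.float32(124.83858), np.float64(-0.019999999999999997)), (np.float32(122.64166), np.float64(-0.009999999999999995)), (np.float32(121.77418), np.float64(-0.03)), (np.float32(117.06441), np.float64(6.938893903907228e-18))]
[0.53111783 0.0585049  0.28390639] [-8.09591216 15.70898795  6.39350622]
```

Against the stop: the tool no longer advances and the force climbs. I'll hold briefly, back away, then check the result.

Call:
send_rows([
  [0, 0, 0, 0, 0, 0, -1],
  [0, 0, 0, 0, 0, 0, -1],
  [-0.001, 0.004, 0, 0, 0, 0, -1],
  [-0.003, 0.01, 0, 0, 0, 0, -1],
  [-0.008, 0.03, 0, 0, 0, 0, -1],
  [-0.01, 0.035, 0.01, 0, 0, 0, -1],
  [0, 0, 0.04, 0, 0, 0, -1],
  [0, 0, 0, 0, 0, 0, -1],
  [0, 0, 0, 0, 0, 0, -1],
])

```text
t: 17.25
eef_pos: [0.51, 0.135, 0.3344]
eef_rot: [0.0, 0.603, 0.798, 0.001]
wrist_force: [0.7, -0.3, 0.8]
opening: -0.0002
grip_force: 0.0
```

```bash
python3 k.py s14; python3 - <<'E'
from h import *
# dish before/after, seen from the side (seated pictures s7, final s14)
a,b=ld('s7')['img'],ld('s14')['img']
s=ld('s14'); 
def blob(im):
    g=(im.min(2)>150).astype(np.uint8); n,l,st,c=cv2.connectedComponentsWithStats(g)
    u=proj(s,[[.571,-.081,.156],[.635,-.026,.155]])
    return [(k:=l[int(v[1]),int(v[0])],c[k].round(2),st[k][4]) for v in u]
print(blob(ld('s6')['img']),blob(a),blob(b))
E
```

```text
[(np.float32(123.84316), np.float64(-0.019999999999999997)), (np.float32(123.80852), np.float64(-0.03)), (np.float32(116.90624), np.float64(-0.04)), (np.float32(116.6966), np.float64(-0.009999999999999995))]
[0.50969174 0.13474876 0.33361889] [-0.60327125 -0.1153878  -0.47191124]
[(np.int32(11), array([276.85, 213.53]), np.int32(293)), (np.int32(16), array([293.64, 233.41]), np.int32(117))] [(np.int32(11), array([276.85, 213.54]), np.int32(295)), (np.int32(16), array([293.64, 233.41]), np.int32(117))] [(np.int32(10), array([276.85, 213.53]), np.int32(293)), (np.int32(15), array([293.64, 233.41]), np.int32(117))]
```

```bash
python3 - <<'E'
from h import *
s=ld('s14'); print(onz(s,[[276.85,213.53]],.156),onz(s,[[276.85,213.53]],.16))
w=ld('w6'); g=w['img'].min(2)
# ellipse of the lid in the wrist picture: bright, bluish-white (lid) region
m=(g>225).astype(np.uint8); n,l,st,c=cv2.connectedComponentsWithStats(m); k=l[90,316]
cn=max(cv2.findContours((l==k).astype(np.uint8),0,1)[0],key=len)
q=cv2.convexHull(cn)[:,0]
for z in (.156,.160):
    P=onz(w,q,z)[:,:2].astype(np.float32); (x,y),r=cv2.minEnclosingCircle(P); print(z,x,y,2*r)
w=ld('w3'); g=w['img'].min(2); m=(g>225).astype(np.uint8); n,l,st,c=cv2.connectedComponentsWithStats(m); k=l[220,316]
P=onz(w,cv2.convexHull(max(cv2.findContours((l==k).astype(np.uint8),0,1)[0],key=len))[:,0],.16)[:,:2].astype(np.float32); print('ref .16',cv2.minEnclosingCircle(P),np.ptp(P,0))
E
```

```text
[[ 0.57376927 -0.08346733  0.156     ]] [[ 0.57826587 -0.08195814  0.16      ]]
0.156 0.570717453956604 -0.0811786875128746 0.06076110526919365
0.16 0.5706955790519714 -0.08105754852294922 0.059501562267541885
ref .16 ((0.573944091796875, -0.09712940454483032), 0.04649405926465988) [0.05922127 0.09213582]
```

```bash
python3 -c "
from workcell import workorder; print(workorder.close_job())"
```

```text
the job is handed in; nothing more can be done
None
```

The job is handed in, but no verdict came back: the cameras put the larger dish in the recess, centred to about 1 mm, and the pillar is upright against its stop; the gripper was clear and the small dish had not moved.

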